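# Shift the lathe's sprung feed selector two stations

## Task

First take the loose tool holder off the top of the little lathe's headstock and stand it upright in the free part of the wooden tray. Then shift the feed selector from the one-stud station to the three-stud station one notch at a time: pull the sprung knob up, turn it, let it drop fully home in the two-stud notch and let go of it there, then take it again, pull it up and turn it on until it drops fully home in the three-stud notch. Leave the collet pot, the paint pot, the oil bottle and the glue jar where they stand.

Things in the scene. Friction and masses are not known exactly. Their poses are not given: they have to be found in the camera images.
- lathe: Small blue hobby lathe, fixed. Origin: on the bench under the centre of its headstock, a box 180 x 180 mm whose flat top (deck) is 100 mm above the bench; the selector's upright axis passes through it. Bed, chuck and tailstock run to own +y, to y = 310 mm, lower than the deck. A fixed drip oiler, 26 mm wide and 63 mm tall, stands on the deck at own x = 70, y = 70 mm.
- two_studs (a point): On the deck amid the two studs, 51 mm from the selector's axis (own -x of the lathe). Stations lie round the axis 80 degrees apart: one stud clockwise from here, three studs anticlockwise, seen from above. Studs: steel, 10 mm wide, 5 mm high. Inside them, a steel index ring, radii 27 to 41 mm, top 11 mm above the deck, has an 11 mm wide notch at each station.
- sel_turn (a joint): Turn of the selector about its upright axis, rad, anticlockwise from above: 0 = pointer at the one-stud notch, 1.396 = two studs, 2.793 = three studs; stops at -0.12 and 2.92. It starts in the one-stud notch or standing on the ring between one and two. Friction of 0.03 N m holds it where it is left.
- sel_pull (a joint): Lift of the selector against its spring, m: 0 = fully home, index pin down in a notch; 0.009 = pin resting on top of the ring; stop at 0.015. To leave a notch it must be lifted more than 0.009. The spring pushes down with 6 N at home, 12 N at the upper stop. Let go within about 0.1 rad of a notch, it drops in by itself; in the notch it has about 0.04 rad of play either way.
- knob_grip (a point): Centre of the selector's black grip bar, 40 mm above the deck when home. Bar 60 mm long (this frame's x), 16 wide (y), 28 tall. Below it a hub of radius 16 mm and a steel pointer 9 mm wide, reaching 64 mm from the axis along +x, 16 to 22 mm above the deck, with the 8 mm index pin under it at radius 34 mm. All turn and lift together.
- pointer_tip (a point): Tip of the selector's pointer, 64 mm from its axis, 19 mm above the deck with the selector home.
- toolholder: Loose steel lathe tool holder, a block 46 (x) x 22 (y) x 40 mm (z), about 0.3 kg, an 8 mm square tool bit standing out of its +x end to x = 45 mm at height 26 mm. Origin: centre of its underside, z up. It stands on the deck in the pointer's way between the two-stud and three-stud stations, bit pointing away from the selector.
- tray: Open square wooden tray, fixed, 160 x 160 mm outside, walls 5 mm thick and 26 mm high, floor 5 mm thick. Origin: centre of its underside, z up. The collet pot stands in it near its own -y wall; the half towards own +y is free.
- collet: Bystander: small round steel collet pot, 30 mm across, 36 mm tall, standing in the tray. Origin: centre of its underside.
- paintpot: Bystander: small glass paint pot, 28 mm across, 30 mm tall, standing on the lathe's deck near its own +x, -y corner. Origin: centre of its underside.
- oilbottle: Bystander: white oil bottle, 44 mm across, 110 mm tall, on the bench beyond the lathe. Origin: centre of its underside.
- gluejar: Bystander: amber glue jar, 56 mm across, 60 mm tall, on the bench. Origin: centre of its underside.

How it is judged:
By the outcome, as a careful person would: the job done as asked, in the order asked, and still so for the second after the job is handed in, with the robot touching nothing.
It also fails if it takes over 67 s, if anything falls off the work surface, if the arm or the gripper's body presses on something with over 40 N, if the wrist force passes 120 N, or if a joint passes its speed limit or range.

## Robot

A 7-joint arm with a two-finger parallel gripper is mounted at the origin on the work surface. World frame = base frame: x ahead of the robot, y to its left, z up, the work surface at z = 0. Lengths are in m, angles in rad, forces in N, time in s.
With the tool pointing down it reaches from about 0.4 to 0.85 m from the base axis. Payload 10.4 kg.
Tool frame: the origin (TCP) lies midway between the tips of the shut fingers; the grasp point (between the pads) lies 19 mm behind it; z points along the fingers, y is the line along which they close (so a half turn about z gives the same grasp; the last joint's range is limited). The gripper opens to 85 mm and grips with 20 to 120 N. Pads are 22 mm wide; open, the fingers measure 114 mm over their backs; the gripper's body (76 mm by 85 mm) begins 54 mm behind the grasp point. The pads swing forward as they close: fully open they stand 13 mm farther back than shut.
Start: joints at [-0.023, 0.332, -0.065, 1.46, 0.022, 1.35, -0.088], TCP at [0.625, 0, 0.231] pointing down, gripper open.
Joint ranges: [-2.6, 2.6], [-0.5, 2.12], [-1.47, 1.34], [0.16, 2.42], [-1.27, 4.41], [0.06, 2.06], [-2.6, 2.6]. Speed limits (rad/s): [2.22, 2.22, 2.79, 2.79, 3.14, 3.14, 3.14].

## Interface

Orientations are given as a unit quaternion [x, y, z, w].
In Python, from rig import * gives the robot as it stands. The module is installed in compiled form; this text tells all that it offers. Calls block until the motion is done:
- move_pose(position, orientation): joint-space move of the TCP to a pose.
- move_linear(position, rot=None, feed=0.15, contact_N=None): straight line of the TCP; rot=None keeps the orientation; feed is the mean speed in m/s. With contact_N (N) it stops when the force on the tool has changed by that much, and returns True; else False.
- movej(angles): joint-space move.
- move_gripper(opening, newtons=None): opening from 0.0 (shut) to 1.0 (fully open); newtons is the grip in N (None keeps the last); returns when the fingers have stopped.
- sleep(seconds).
- inverse_kinematics(position, orientation): joint angles nearest the present ones, or None.
- grab_frame(name): name is "scene" or "side" or "wrist"; returns a dict with "image" (384x512x3 uint8, red, green, blue), "fx", "fy", "cx", "cy" (pixels), "distortion" ([k1, k2, p1, p2, k3] as OpenCV has them; the pictures are not rectified), "eye" and "rotation" of the camera in the world; the wrist camera has in their place "tool_from_camera" (4x4, takes a point from camera to tool coordinates, whose origin is the TCP and whose axes are the flange's). Camera axes: x right, y down, z forward; pixel columns grow to the right and rows downward; lengths in m; the calibration is good to about 2 mm. A picture is of the moment at which its call begins: read the wrist's pose just before it. There is no depth.
A pose or a line that the arm cannot do raises Unreachable and nothing moves.
- finish_job(): hands the job in; it is judged then, once.
Readings, each from a call of its own:
- read_time_s(): time.
- read_joint_pos(): joint angles.
- read_joint_velocities(): joint speeds.
- read_effort(): joint torques, N m.
- read_position(): TCP position.
- read_tool_rot(): TCP orientation.
- read_ft_force(): force on the tool from outside, world axes, zero at the start.
- read_wrist_torque(): the same for the moment, N m.
- read_width(): opening from 0.0 (shut) to 1.0 (fully open).
- read_grip_force(): force on a finger pad.
Only numpy, scipy, OpenCV 4.12 (cv2) and the standard library are available. Lean on these libraries where they do the work, as an engineer would, in place of code of your own. Each camera call takes 0.05 s, during which the arm holds its last target. There are 200 camera calls.

## Working session

There is one attempt and no reset: what is moved stays moved. The work goes in short steps, each a Python script; the robot and the scene stay as the last script left them, time stands still between calls to the robot, and variables do not carry over. Pictures are saved under pics/ and viewed, at most 10 in all, crops included, and the job is handed in when it is done.

```bash
mkdir -p pics
cat > h.py <<'E'
from rig import *
import numpy as np, cv2
from scipy.spatial.transform import Rotation as R
def save(f,n): cv2.imwrite('pics/'+n+'.png',f['image'][:,:,::-1])
def cam(f,tp=None,tr=None):
    if 'eye' in f:
        r=np.array(f['rotation'],float)
        r=r if r.shape==(3,3) else R.from_quat(r).as_matrix()
        return np.array(f['eye'],float),r
    T=np.eye(4);T[:3,:3]=R.from_quat(tr).as_matrix();T[:3,3]=tp
    M=T@np.array(f['tool_from_camera']);return M[:3,3],M[:3,:3]
def ray(f,c,px):
    K=np.array([[f['fx'],0,f['cx']],[0,f['fy'],f['cy']],[0,0,1]])
    u=cv2.undistortPoints(np.array(px,float).reshape(-1,1,2),K,np.array(f['distortion'],float)).reshape(-1,2)
    return (np.c_[u,np.ones(len(u))])@c[1].T
def onz(f,c,px,z):
    d=ray(f,c,px);return c[0]+d*((z-c[0][2])/d[:,2])[:,None]
def proj(f,c,P):
    K=np.array([[f['fx'],0,f['cx']],[0,f['fy'],f['cy']],[0,0,1]])
    q=(np.array(P,float).reshape(-1,3)-c[0])@c[1]
    return cv2.projectPoints(q,np.zeros(3),np.zeros(3),K,np.array(f['distortion'],float))[0].reshape(-1,2)
def down(yaw): # tool z down, tool y axis at world angle yaw
    y=np.array([np.cos(yaw),np.sin(yaw),0]);z=np.array([0,0,-1.]);x=np.cross(y,z)
    return R.from_matrix(np.c_[x,y,z]).as_quat()
E
python3 - <<'E'
from h import *
fs=[]
for n in ("scene","side"):
    f=grab_frame(n);c=cam(f);print(n,c[0].round(3),c[1].round(2).tolist(),f['fx']);fs.append(f['image'])
    import pickle;pickle.dump(f,open(n+'.pkl','wb'))
p,r=read_position(),read_tool_rot();f=grab_frame("wrist");print(p,r,np.round(f['tool_from_camera'],3).tolist());fs.append(f['image'])
pickle.dump((f,p,r),open('wrist.pkl','wb'))
for n,i in zip(("a_scene","a_side","a_wrist"),fs): cv2.imwrite('pics/'+n+'.png',cv2.resize(i[:,:,::-1],None,fx=1.5,fy=1.5,interpolation=cv2.INTER_CUBIC))
E
```

```text
scene [ 0.958 -0.589  0.687] [[0.83, 0.37, -0.42], [0.56, -0.57, 0.6], [-0.02, -0.73, -0.68]] 425.6191267464461
side [ 0.555 -0.973  0.754] [[1.0, -0.03, 0.05], [-0.06, -0.58, 0.81], [0.01, -0.81, -0.58]] 486.2771832435802
[ 6.24664428e-01 -2.82750604e-06  2.30562732e-01] [ 7.07104744e-01  7.07108518e-01 -4.80013395e-04 -4.40914286e-04] [[0.001, -0.963, -0.271, 0.069], [1.0, 0.001, -0.0, -0.0], [0.0, -0.271, 0.963, -0.143], [0.0, 0.0, 0.0, 1.0]]
```

View pics/a_scene.png

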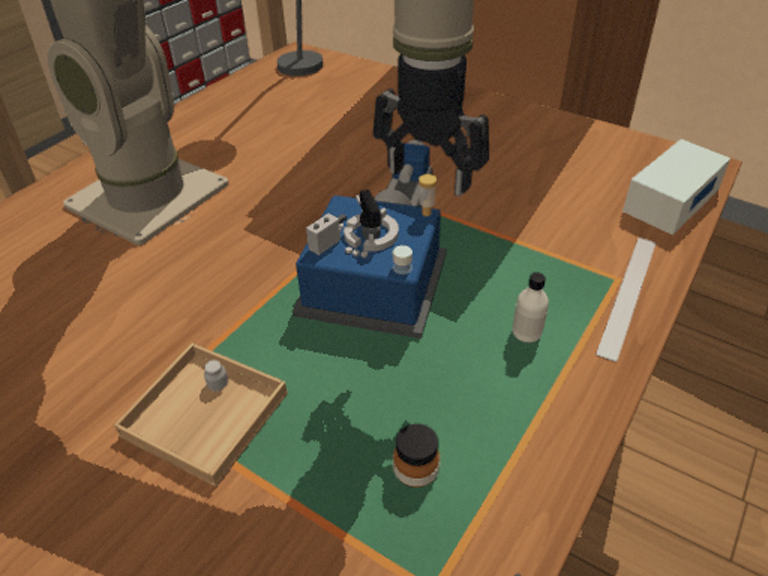

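View pics/a_side.png

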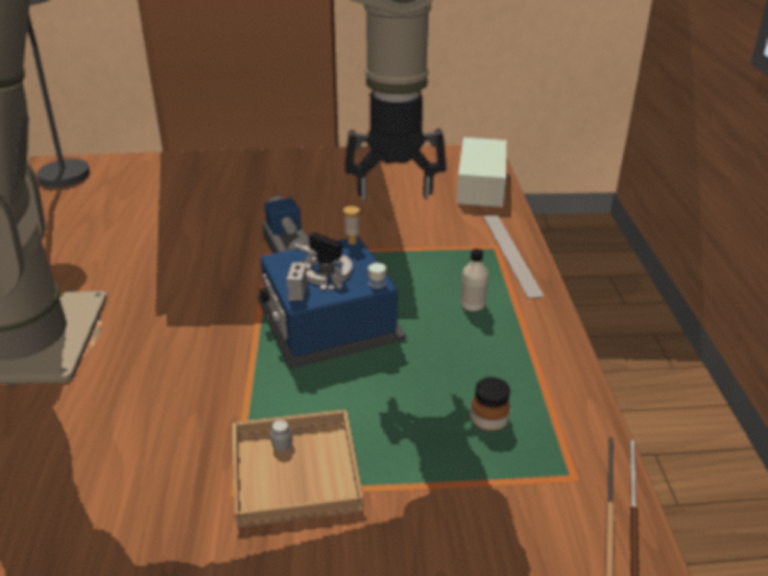

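View pics/a_wrist.png

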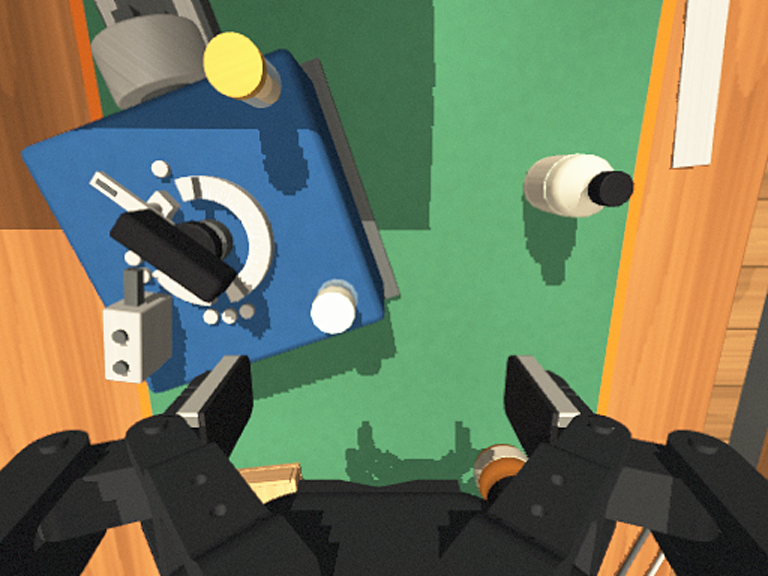

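The wrist view shows the deck with its corners at about (22,152), (288,50), (383,318) and (150,390), in 1.5x pixels. The pointer tip is at (97,180), up-left and near the one-stud. The holder top is at (125,340) with its bit at (133,285). The side view shows the tray, with corners (233,422), (348,412), (362,510) and (238,522); the collet is by its far wall.

Run:
```python
from h import *
import pickle
f,p,r=pickle.load(open('wrist.pkl','rb'));c=cam(f,p,r)
S=lambda l:np.array(l)/1.5
D=onz(f,c,S([(22,152),(288,50),(383,318),(150,390)]),.1);print('deck',D.round(3).tolist(),[np.linalg.norm(D[i]-D[i-1]).round(3) for i in range(4)],D.mean(0))
s=onz(f,c,S([(160,168),(133,258),(145,275),(210,317),(229,317),(247,312)]),.105);print('studs',s.round(3).tolist())
h=onz(f,c,S([(108,308),(145,303),(140,380),(104,378)]),.14);print('holder',h.round(3).tolist())
print('tip',onz(f,c,S([(95,178)]),.122+.004).round(3))
for n,px,cp in (('scene',[(193,347),(285,382),(213,475),(118,428)],(217,387)),('side',[(233,422),(348,412),(362,506),(238,516)],(282,448))):
    f2=pickle.load(open(n+'.pkl','rb'));c2=cam(f2);t=onz(f2,c2,S(px),.026)
    print(n,t.round(3).tolist(),[np.linalg.norm(t[i]-t[i-1]).round(3) for i in range(4)],t.mean(0).round(3),'collet',onz(f2,c2,S([cp]),.005).round(3))
im=f['image'][90:265,0:270,::-1]
cv2.imwrite('pics/b.png',cv2.resize(im,None,fx=2.95,fy=2.95,interpolation=cv2.INTER_CUBIC))
```

```text
deck [[0.407, 0.077, 0.1], [0.572, 0.134, 0.1], [0.628, -0.03, 0.1], [0.461, -0.084, 0.1]] [np.float64(0.171), np.float64(0.174), np.float64(0.173), np.float64(0.175)] [0.51698085 0.02432307 0.1       ]
studs [[0.492, 0.069, 0.105], [0.467, 0.013, 0.105], [0.473, 0.002, 0.105], [0.512, -0.027, 0.105], [0.524, -0.027, 0.105], [0.537, -0.024, 0.105]]
holder [[0.468, -0.009, 0.14], [0.49, -0.006, 0.14], [0.48, -0.055, 0.14], [0.458, -0.054, 0.14]]
tip [[0.465 0.063 0.126]]
scene [[0.393, -0.245, 0.026], [0.544, -0.222, 0.026], [0.562, -0.378, 0.026], [0.413, -0.398, 0.026]] [np.float64(0.154), np.float64(0.152), np.float64(0.157), np.float64(0.151)] [ 0.478 -0.311  0.026] collet [[ 0.457 -0.269  0.005]]
side [[0.385, -0.24, 0.026], [0.546, -0.228, 0.026], [0.561, -0.394, 0.026], [0.409, -0.403, 0.026]] [np.float64(0.164), np.float64(0.161), np.float64(0.167), np.float64(0.152)] [ 0.475 -0.316  0.026] collet [[ 0.454 -0.273  0.005]]
```

View pics/b.png

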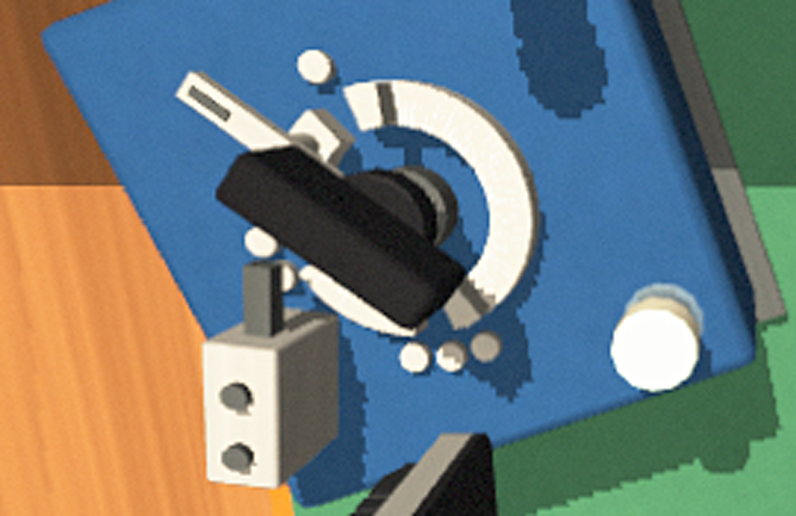

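The pointer stands on the ring, about 25° anticlockwise from the one-stud. The holder top is at about (0.474, -0.031), and the stud positions agree with a lathe yaw of about 18.5°. Next I'll refine from the crop pixels and pick up the holder.

Run:
```python
from h import *
import pickle
f,p,r=pickle.load(open('wrist.pkl','rb'));c=cam(f,p,r)
B=lambda l:np.array(l)/2.95+[0,90]
h=onz(f,c,B([(205,346),(277,350),(277,487),(208,482)]),.14);H=h.mean(0)
v=(h[0]+h[1]-h[2]-h[3])[:2];yaw=np.arctan2(v[1],v[0])
s=onz(f,c,B([(315,66),(261,241),(288,275),(414,357),(450,357),(485,347)]),.105)
# centre fit from own-frame stud groups (one, two, three)
G=np.array([s[0],s[1:3].mean(0),s[3:].mean(0)])[:,:2]
from scipy.optimize import least_squares
m=lambda q:np.array([[q[0]+.051*np.cos(q[2]+a),q[1]+.051*np.sin(q[2]+a)] for a in np.radians([100,180,260])])
q=least_squares(lambda q:(m(q)-G).ravel(),[.518,.0235,.32]);print('axis,yaw',q.x.round(4),np.degrees(q.x[2]).round(1),'res',q.fun.round(4))
t=onz(f,c,B([(185,83)]),.131)[0];a=np.arctan2(t[1]-q.x[1],t[0]-q.x[0]);print('tip',t.round(4),np.hypot(*(t[:2]-q.x[:2])).round(4),'turn',(a-q.x[2]-np.radians(100)).round(3))
print('holder',h.round(4).tolist(),H.round(4),np.degrees(yaw),'bit',onz(f,c,B([(263,264)]),.13).round(3))
ty=yaw-np.pi/2
move_pose([H[0],H[1],.20],down(ty)); move_gripper(.6,60)
p,r=read_position(),read_tool_rot();g=grab_frame("wrist");save(g,'c');pickle.dump((g,p,r),open('c.pkl','wb'))
print(move_linear([H[0],H[1],.111],feed=.12,contact_N=8),read_position())
move_gripper(0,60);print(read_width(),read_grip_force(),read_ft_force(),read_time_s())
```

```text
axis,yaw [0.5169 0.0242 0.335 ] 19.2 res [ 0.0003  0.0004 -0.0012 -0.      0.0009 -0.0004]
tip [0.4678 0.0635 0.131 ] 0.0629 turn 0.386
holder [[0.4658, -0.0111, 0.14], [0.4866, -0.0123, 0.14], [0.48, -0.0571, 0.14], [0.4592, -0.0553, 0.14]] [ 0.4729 -0.034   0.14  ] 81.52227408489087 bit [[0.481 0.011 0.13 ]]
False [ 0.47338504 -0.03396772  0.11165622]
0.2486947114382606 59.88705039024353 [-0.96338935 -0.44578796  6.40582118] 2.575
```

View pics/c.png

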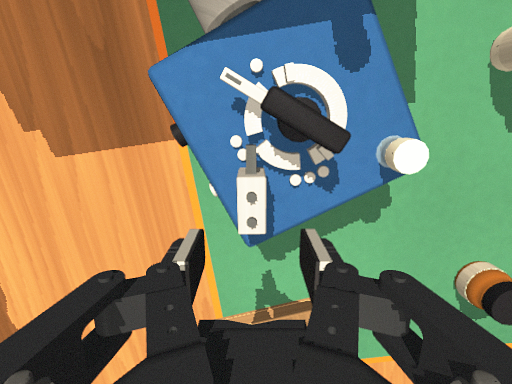

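The close view shows the holder centred between the fingers at about (252,202). It is gripped at 21 mm, which matches its 22 mm width. Now I'll carry it to the tray.

Run:
```python
from h import *
p=read_position()
move_linear([p[0],p[1],.21],feed=.15);print(read_width(),read_ft_force())
t=np.array([.4765,-.3135]);a=np.radians(6.5);R2=np.array([[np.cos(a),-np.sin(a)],[np.sin(a),np.cos(a)]])
g=t+R2@[-.005,-.040];o=down(a-np.pi/2)
move_pose([g[0],g[1],.16],o);move_linear([g[0],g[1],.03],feed=.15)
print(move_linear([g[0],g[1],.010],feed=.04,contact_N=5),read_position(),read_ft_force())
move_gripper(.45);move_linear([g[0],g[1],.16],feed=.2)
f=grab_frame("side");save(f,'d0');cv2.imwrite('pics/d.png',cv2.resize(f['image'][200:384,100:380,::-1],None,fx=2.8,fy=2.8))
print(read_ft_force(),read_time_s())
```

```text
0.2507569424729982 [ 0.61464056  0.09559016 -4.50477966]
True [ 0.47648595 -0.3539994   0.01656229] [-1.58230293  0.45049504  4.69771917]
[ 0.43732174 -0.10210683  0.17593763] 7.2583
```

View pics/d.png

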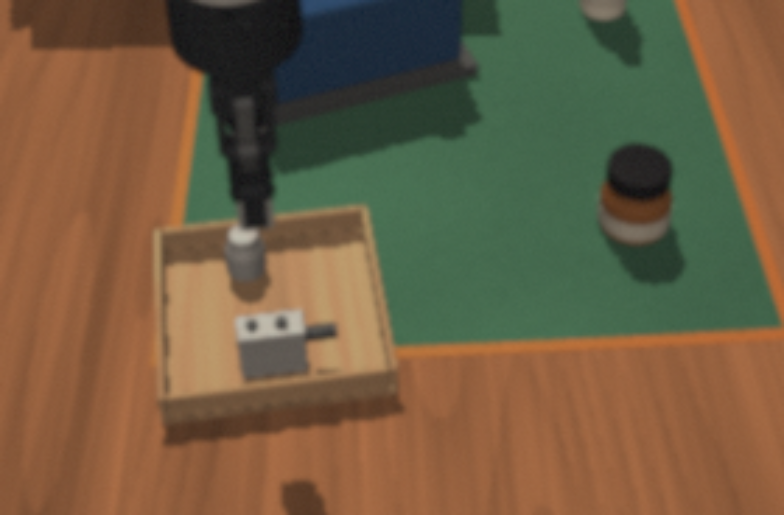

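The holder stands upright in the tray's free half at about (272,345), with the collet untouched at (245,250). Next is the first notch.

```bash
cat >> h.py <<'E'
C=np.array([.5169,.0242]);Y=.335
def yaw(turn,flip=0): return Y+np.radians(100)+turn+np.pi/2-np.pi*flip
E
python3 - <<'E'
from h import *
import pickle
f,p,r=pickle.load(open('c.pkl','rb'));c=cam(f,p,r)
s=onz(f,c,[(256,65),(236,141),(242,155),(295,180),(309,178),(323,171)],.105)[:,:2];t=onz(f,c,[(224,73)],.131)[0,:2]
G=[s[0],s[1:3].mean(0),s[3:].mean(0)]
for i,g in enumerate(G): print((g-C).round(4),np.hypot(*(g-C)).round(4),'deg',np.degrees(np.arctan2(*(g-C)[::-1]))%360)
print('turn',np.arctan2(*(t-C)[::-1])-Y-np.radians(100))
for tn,fl in ((.4,1),(.4,2),(.4,0),(1.396,1),(1.396,2),(1.396,0),(2.793,0),(2.793,1),(2.793,2)):
    for z in (.139,):
        q=inverse_kinematics([*C,z],down(yaw(tn,fl)));print(tn,fl,np.round(q,2) if q is not None else None)
E
```

```text
[-0.0258  0.0442] 0.0512 deg 120.32921801030444
[-0.049 -0.017] 0.0519 deg 199.16794314905042
[ 0.0067 -0.0498] 0.0503 deg 277.6616023659126
turn 0.3986253053898394
0.4 1 [ 0.05  0.18 -0.2   1.85  0.04  1.11  0.74]
0.4 2 [-0.23  0.17  0.1   1.87 -0.02  1.11 -2.35]
0.4 0 [-0.23  0.17  0.1   1.87 -0.02  1.11 -2.35]
1.396 1 [ 0.9   0.44 -1.23  1.81  0.44  1.21  1.44]
1.396 2 [-0.19  0.17  0.06  1.86 -0.01  1.11 -1.36]
1.396 0 [-0.19  0.17  0.06  1.86 -0.01  1.11 -1.36]
2.793 0 [-0.02  0.18 -0.13  1.85  0.02  1.11  0.01]
2.793 1 None
2.793 2 [-0.02  0.18 -0.13  1.85  0.02  1.11  0.01]
```

```bash
cat >> h.py <<'E'
def take(turn,z):
    o=down(yaw(turn));move_pose([*C,.215],o);move_gripper(.45,60)
    print('touch',move_linear([*C,z],feed=.1,contact_N=8));move_gripper(0,60)
    print('w',read_width(),read_ft_force(),read_wrist_torque(),read_position())
def turnto(a,b,z):
    for t in np.linspace(a,b,max(2,int(abs(b-a)/.12)+1))[1:]: move_pose([*C,z],down(yaw(t)))
def look(n):
    p,r=read_position(),read_tool_rot();f=grab_frame("wrist");save(f,n)
    import pickle;pickle.dump((f,p,r),open(n+'.pkl','wb'))
E
python3 - <<'E'
from h import *
p=read_position();move_linear([p[0],p[1],.23],feed=.25)
take(.395,.140)
move_linear([*C,.1435],feed=.03);print('lifted',read_ft_force())
turnto(.395,1.396,.1435);print('turned',read_ft_force(),read_wrist_torque())
print(move_linear([*C,.131],feed=.03,contact_N=15),read_position(),read_ft_force())
look('e0')
move_gripper(.45);move_linear([*C,.215],feed=.15)
look('e');print(read_time_s())
E
```

```text
touch False
w 0.17484536854679184 [-2.43468137 -2.2516729   5.69873413] [-0.43618866  0.5086324  -0.02975623] [0.51714273 0.02387916 0.14068478]
lifted [  2.82628414  -1.2547232  -10.44555488]
turned [  0.76320119  -1.63124295 -11.25671358] [ 0.13666873 -0.29230375  0.0721761 ]
True [0.51678876 0.02427403 0.13311273] [-1.61554241 -0.10067166  7.36905548]
14.3667
```

View pics/e.png

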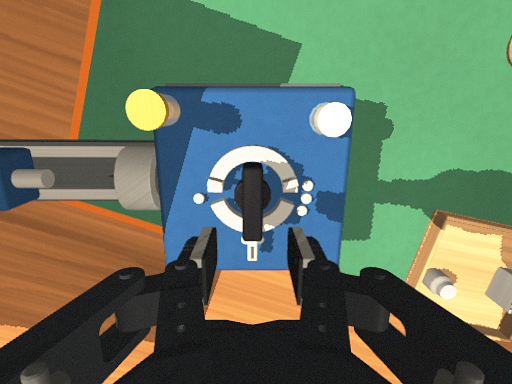

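The view shows the pointer over the two studs, with its tip at (252,261), and the gripper clear. I'll check that it is fully home from the oblique cameras.

Run:
```python
from h import *
import pickle
f,p,r=pickle.load(open('e.pkl','rb'));c=cam(f,p,r)
for z in (.122,.131):
    t=onz(f,c,[(252,261)],z)[0,:2]-C;print(z,np.hypot(*t).round(4),(np.arctan2(t[1],t[0])-Y-np.radians(100))%6.283)
ims=[]
for n in ("scene","side"):
    f=grab_frame(n);c=cam(f);a=Y+np.radians(180)
    im=cv2.resize(f['image'][:,:,::-1],None,fx=5,fy=5,interpolation=cv2.INTER_CUBIC)
    u=np.r_[np.cos(a),np.sin(a),0];v=np.r_[-np.sin(a),np.cos(a),0]
    for l,col in ((0,(0,255,0)),(.009,(0,0,255))):
        P=[np.r_[C,.122+l]+.064*u+s*.0045*v for s in (-1,1)]+[np.r_[C,.154+l]+k*.03*u+s*.008*v for k in (-1,1) for s in (-1,1)]
        for q in proj(f,c,P): cv2.circle(im,tuple(int(x) for x in q*5+2.5),3,col,-1)
    q=(proj(f,c,[np.r_[C,.13]])[0]*5).astype(int);ims.append(im[q[1]-200:q[1]+200,q[0]-200:q[0]+200])
cv2.imwrite('pics/g.png',np.hstack(ims))
```

```text
0.122 0.0657 1.3924002855542064
0.131 0.0605 1.3920533100389783
```

View pics/g.png

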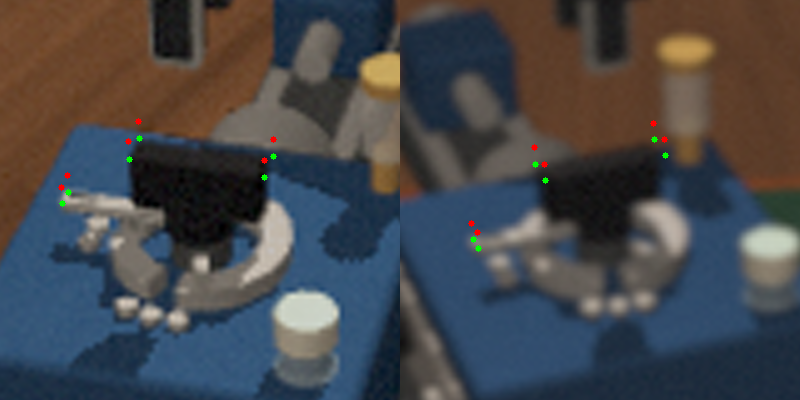

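The green marks (home height) fit the pointer and bar in both views, and the turn measures 1.392, so it is home in the two-stud notch and released. Next is the second notch.

Run:
```python
from h import *
take(1.394,.131)
z0=read_position()[2]
move_linear([*C,z0+.0125],feed=.03);print('lifted',read_ft_force(),read_width())
turnto(1.394,2.793,z0+.0125);print('turned',read_ft_force(),read_wrist_torque())
print(move_linear([*C,z0],feed=.03,contact_N=15),read_position(),read_ft_force())
move_gripper(.45);move_linear([*C,.215],feed=.15)
look('k')
move_pose([.50,-.12,.28],down(0))
ims=[]
for n in ("scene","side"):
    f=grab_frame(n);c=cam(f);a=Y+np.radians(100)+2.793
    im=cv2.resize(f['image'][:,:,::-1],None,fx=5,fy=5,interpolation=cv2.INTER_CUBIC)
    u=np.r_[np.cos(a),np.sin(a),0];v=np.r_[-np.sin(a),np.cos(a),0]
    for l,col in ((0,(0,255,0)),(.009,(0,0,255))):
        P=[np.r_[C,.122+l]+.064*u+s*.0045*v for s in (-1,1)]+[np.r_[C,.154+l]+k*.03*u+s*.008*v for k in (-1,1) for s in (-1,1)]
        for q in proj(f,c,P): cv2.circle(im,tuple(int(x) for x in q*5+2.5),3,col,-1)
    q=(proj(f,c,[np.r_[C,.13]])[0]*5).astype(int);ims.append(im[q[1]-200:q[1]+200,q[0]-200:q[0]+200])
    save(f,'fin_'+n)
cv2.imwrite('pics/m.png',np.hstack(ims));print(read_time_s(),read_ft_force())
```

```text
touch False
w 0.177074957712217 [-0.69563393  0.59118289  5.92655817] [ 0.02909296  0.35473305 -0.0273363 ] [0.51732272 0.02429929 0.13174973]
lifted [  5.48191972   1.01894166 -11.69521037] 0.1723185008008331
turned [  2.08647295   4.6204376  -12.57425457] [ 1.15549914 -0.39300607  0.00901485]
True [0.51642425 0.02484815 0.13179007] [-1.83936964 -0.45722292  5.94478953]
21.95 [0.67903191 0.8204137  0.51148822]
```

View pics/m.png

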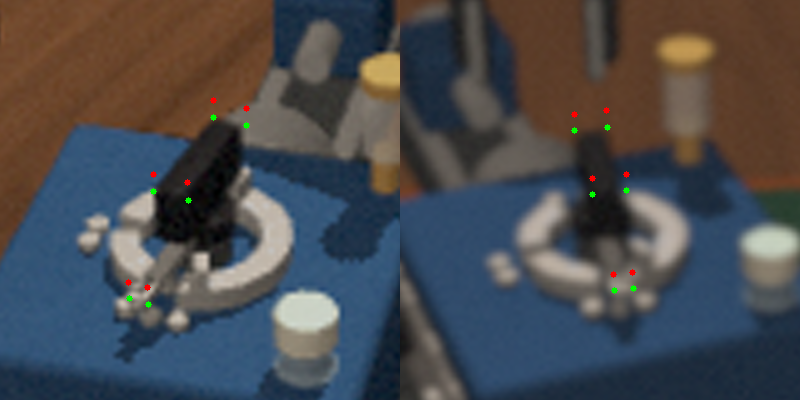

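View pics/fin_scene.png

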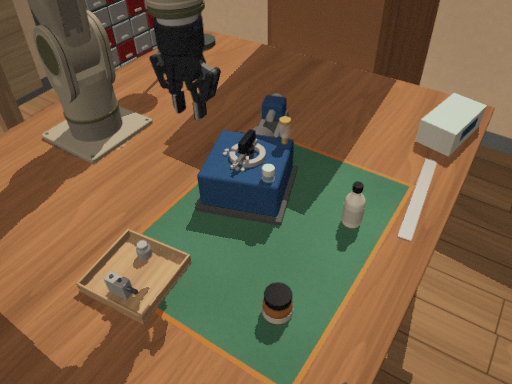

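The green home marks fit the pointer at the three-stud notch in both views. The holder stands in the tray and the bystanders haven't moved. Handing in.

```bash
python3 -c "
from h import *
print(finish_job())"
```

```text
the job is handed in; nothing more can be done
None
```

The job is done and handed in at about 22 s on the robot clock: the tool holder stands upright in the free half of the tray, and the selector went one notch at a time, released fully home at two studs and then at three studs; the bystanders showed no movement in the last pictures.

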